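# Set out the thrust washers, then hold the dashpot flask down in its sprung cradle

## Task

Set up the dashpot for reassembly: first complete the row on the kit tray by laying the two loose bronze washers flat over the two empty pins, then stand the steel flask upright in the sprung ring cradle and push it down until the ring is fully home on its stop. Finish while still holding the flask down with the springs compressed, do not let go; leave the spool valve, the dowel, the green relay housing and the wrench undisturbed.

Things in the scene. Friction and masses are not known exactly. Their poses are not given: they have to be found in the camera images.
- washer_a: bronze thrust washer lying flat on the bench: outer diameter 50, bore 28, 10 thick, about 120 g. Origin: centre of its underside, z up. The washers are alike; either may go on either empty pin. Sizes in mm.
- washer_b: second loose washer, identical to the first.
- washer_c: third identical washer, already lying over the middle pin of the tray at the start; it stays there.
- pin0 (a point): foot of one end pin of the kit tray, empty at the start: centre of the pin, on the tray's upper face. The tray is a flat aluminium plate 120 x 270, fixed to the bench, its upper face 10 above the bench, with a 4 wide rim standing 4 above that face. Three upright steel pins, diameter 16, 16 tall, stand in a row along the tray's length, 80 apart; the point's y axis runs along the row towards pin1 and pin2, x across it, z up. Sizes in mm.
- pin1 (a point): foot of the middle pin, same kind of point and axes; a washer lies over it at the start.
- pin2 (a point): foot of the other end pin, empty at the start, same kind of point and axes.
- flask: round steel dashpot flask standing upright on the bench, 98 tall, about 300 g: belly diameter 60 between heights 13 and 38 with a foot tapering to 38 diameter below it, shoulder narrowing up to height 53, and above that a plain straight neck of diameter 26 up to the flat top. Origin: centre of its underside, z up along the neck. Sizes in mm.
- cradle: sprung ring cradle, bolted to the bench: square iron base plate 130 x 130 x 12 with three short guide posts (tops 79 above the bench) and coil springs that carry a round steel ring, bore about 65, outside diameter 80, 25 tall, with three round lugs (largest diameter over the lugs 112). Origin: centre of the base plate's underside on the bench, z up; the ring is straight above it. Sizes in mm.
- cradle_seat (a point): centre of the ledge inside the ring on which the flask's underside comes to rest; it moves with the ring. 51 above the bench with the ring up; the ring's upper edge is 19 above this point. Sizes in mm.
- cradle_ring (a joint): downward travel of the ring in metres: 0 up, 0.020 fully down on its stop. The springs keep it up even with the flask standing in it; pushing the flask fully down takes about 12 N (springs 500 N/m, preloaded), and it rises again when let go.
- spool: bystander: nickel-plated spool valve standing on end, three lands of diameter 30, 76 tall, near the washers and the flask. Origin: centre of its underside. Sizes in mm.
- dowel: bystander: blued steel dowel lying on the bench, 90 long, 14 thick. Origin: centre of its underside, x along it. Sizes in mm.
- relay: bystander: green enamel relay housing, box 78 x 98 x 73 tall. Origin: centre of its underside. Sizes in mm.
- wrench: bystander: open wrench lying flat between the robot and the tray. Origin: on the underside.
Not all that is in view belongs to the job. Leave any red look-alike of the flask alone. Leave any black look-alike of the washer_a alone.

How it is judged (in metres and radians):
On the way, in this order (a step that is already met when the one before it is completed fails the run):
1. all three tray pins carry a washer lying flat, let go (((horizontal distance between washer_a and pin0 below 0.008 m and z of washer_a in the frame of pin0 below 0.003 m and angle between washer_a's own z axis and vertical below 0.1 rad and contact force between washer_a and the fingers below 0.2 N) or (horizontal distance between washer_b and pin0 below 0.008 m and z of washer_b in the frame of pin0 below 0.003 m and angle between washer_b's own z axis and vertical below 0.1 rad and contact force between washer_b and the fingers below 0.2 N) or (horizontal distance between washer_c and pin0 below 0.008 m and z of washer_c in the frame of pin0 below 0.003 m and angle between washer_c's own z axis and vertical below 0.1 rad and contact force between washer_c and the fingers below 0.2 N)) and ((horizontal distance between washer_a and pin1 below 0.008 m and z of washer_a in the frame of pin1 below 0.003 m and angle between washer_a's own z axis and vertical below 0.1 rad and contact force between washer_a and the fingers below 0.2 N) or (horizontal distance between washer_b and pin1 below 0.008 m and z of washer_b in the frame of pin1 below 0.003 m and angle between washer_b's own z axis and vertical below 0.1 rad and contact force between washer_b and the fingers below 0.2 N) or (horizontal distance between washer_c and pin1 below 0.008 m and z of washer_c in the frame of pin1 below 0.003 m and angle between washer_c's own z axis and vertical below 0.1 rad and contact force between washer_c and the fingers below 0.2 N)) and ((horizontal distance between washer_a and pin2 below 0.008 m and z of washer_a in the frame of pin2 below 0.003 m and angle between washer_a's own z axis and vertical below 0.1 rad and contact force between washer_a and the fingers below 0.2 N) or (horizontal distance between washer_b and pin2 below 0.008 m and z of washer_b in the frame of pin2 below 0.003 m and angle between washer_b's own z axis and vertical below 0.1 rad and contact force between washer_b and the fingers below 0.2 N) or (horizontal distance between washer_c and pin2 below 0.008 m and z of washer_c in the frame of pin2 below 0.003 m and angle between washer_c's own z axis and vertical below 0.1 rad and contact force between washer_c and the fingers below 0.2 N))), for 0.2 s.
2. the flask stands in the ring of the cradle, upright and on its ledge (horizontal distance between flask and cradle_seat below 0.005 m and z of flask in the frame of cradle_seat below 0.004 m and angle between flask's own z axis and vertical below 0.12 rad), for 0.1 s.
At the end, for the whole second after the job is handed in: Each pin has a washer flat on the tray round it (8 mm sideways, 3 mm height), let go. The flask is upright (0.12 rad) on the ring's ledge (5 mm sideways, 4 mm height), the ring still and held over 16.5 of its 20 mm down by the robot pushing on the flask (over 6 N on the cradle) (all of step 1 and all of step 2 and value of joint cradle_ring above 0.0165 m and contact force between flask and cradle above 6 N and (contact force between flask and the fingers above 2 N or contact force between flask and the arm above 2 N) and velocity of joint cradle_ring between -0.01 and 0.01 m/s); the arm keeps its last pose, push and grip.
It fails at once if spool valve was disturbed (shifted over 25 mm) (distance of spool from where it was at the start of the episode above 0.025 m).
It fails at once if dowel was disturbed (shifted over 25 mm) (distance of dowel from where it was at the start of the episode above 0.025 m).
It fails at once if relay housing was disturbed (shifted over 25 mm) (distance of relay from where it was at the start of the episode above 0.025 m).
It fails at once if wrench was disturbed (shifted over 25 mm) (distance of wrench from where it was at the start of the episode above 0.025 m).
It also fails if it takes over 70 s, if anything falls off the work surface, if the arm or the gripper's body presses on something with over 40 N, if the wrist force passes 120 N, or if a joint passes its speed limit or range.

## Robot

A 6-joint arm with a two-finger parallel gripper is mounted at the origin on the work surface. World frame = base frame: x ahead of the robot, y to its left, z up, the work surface at z = 0. Lengths are in m, angles in degrees, forces in N, time in s.
With the tool pointing down it reaches from about 0.35 to 0.725 m from the base axis. Payload 6 kg.
Tool frame: the origin (TCP) lies midway between the tips of the shut fingers; the grasp point (between the pads) lies 19 mm behind it (robot.grip_depth is the distance from the TCP to the grasp point, in m); x points along the fingers, z is the direction in which the jaws open and shut, and the axes are right-handed (so a half turn about x gives the same grasp; the last joint's range is limited). The gripper opens to 85 mm and grips with 20 to 120 N. Pads are 22 mm wide; open, the fingers measure 114 mm over their backs; the gripper's body (76 mm by 85 mm) begins 54 mm behind the grasp point. The pads swing forward as they close: fully open they stand 13 mm farther back than shut.
Start: joints at [-53.818, 2.303, 4.859, 0, -92.561, -19.12], TCP at [0.176, -0.574, 0.231] pointing down, gripper open.
Joint ranges: [-146.85, 146.85], [-73.84, 115.35], [-62.03, 85.46], [-188.31, 113.3], [-161.28, -10.13], [-171.36, 171.36]. Speed limits (degrees/s): [147.25, 147.25, 172.46, 180, 180, 180].

## Interface

Orientations are given as [roll, pitch, yaw] about the fixed x, y, z axes, in that order (R = Rz(yaw) Ry(pitch) Rx(roll)).
In Python, from plant import robot, eyes, job, search_frame, silhouettes gives the robot as it stands.
- The arm moves only by the shell command python3 -m creep 'ROWS' [FORCE]. ROWS is JSON, a list that holds one entry, the list of rows, each a list of 7 numbers: the shift along the tool's x, y, z in cm, then the turn, a rotation vector about the tool's x, y, z in rad, then the opening, from 0 (shut) to 1 (fully open). In form: [[[dx, dy, dz, wx, wy, wz, claw], ...]]. A call has exactly 8 rows; each row shifts and turns the pose as measured when the row begins, along the tool's axes as they then stand; what a row does not reach is not made up. A row lasts 1/10 s, in which the tool goes at most 50 mm and 8.59 degrees, less where a joint would pass 70% of its speed; a pose out of reach is approached as far as the arm can. A call with a gripper value outside its range is refused whole. The fingers move at their own pace and stop on an object; FORCE is the grip in N (left out, the last holds). Time passes only in rows, so rows that do not move let the fingers close, or fill a call up. It gives the time, the measured TCP pose, the force and the opening at its end, in the units of the state.
- robot.observe(): the state, without advancing time (a new reading comes with each control period).
- eyes.grab_frame(name): name is "side" or "top" or "wrist"; returns a dict with "pixels" (400x640x3 uint8, red, green, blue), "depth" (400x640 float32, m along the optical axis (not along the pixel's ray), 0 where there is no reading), "fx", "fy", "cx", "cy" (pixels), "camera_from_world" (4x4, takes a point from world to camera coordinates). Camera axes: x right, y up, looking along -z (the intrinsics and any distortion apply to the point x, -y, -z); pixel columns grow to the right and rows downward; lengths in m; the calibration is good to about 2 mm. A picture is of the moment at which its call begins.
- job.sign_off(): hands the job in, once; it reports no verdict.
Trained networks look in a picture, given as the dict that the camera call returned (one of the last four; its "shot" number tells which), for a name from the list of things; names that differ only in an ending like _2 or _b are one class to them, and where a whole thing is asked for, a point or a joint stands for the part that bears it (a point fixed in the world has none). Each returns a list of dicts, best first, with "confidence" (0 to 1); they miss things now and then, are a little off and sometimes report something else, mostly with a low value. They report only what shows in the picture. A call takes as long as a camera call. They do not tell look-alikes from the thing itself.
- search_frame(target, picture): "bbox" ([left, top, right, bottom] in pixels, round what is visible of it).
- silhouettes(target, picture): "region" (400x640 bool, what is visible of it) and "bbox" ([left, top, right, bottom] in pixels, round what is visible of it).
The state is a dict: "time_s": time; "q": joint angles; "qd": joint speeds; "joint_torque": joint torques, N m; "position": TCP position; "tcp_rot": TCP orientation; "contact_force": force on the tool from outside, world axes, zero at the start; "torque": the same for the moment, N m; "opening": opening from 0.0 (shut) to 1.0 (fully open).
Only numpy, scipy, OpenCV 4.12 (cv2) and the standard library are available. Lean on these libraries where they do the work, as an engineer would, in place of code of your own. Each camera call takes 0.05 s, during which the arm holds its last target.

## Working session

There is one attempt and no reset: what is moved stays moved. The work goes in short steps, Python scripts to look and compute and a shell command to move; the robot and the scene stay as the last step left them, time stands still between calls to the robot, and variables do not carry over. Pictures are saved under pics/ and viewed, and the job is handed in when it is done.

```bash
ls; mkdir -p pics; python3 - <<'E'
from plant import robot,eyes
import cv2
print(robot.observe())
for n in ("top","side","wrist"):
    f=eyes.grab_frame(n); cv2.imwrite(f"pics/{n}0.png",f["pixels"][:,:,::-1])
    print(n,f["fx"],f["fy"],f["cx"],f["cy"],f["camera_from_world"].round(3).tolist(),[k for k in f])
E
```

```text
pics
{'time_s': 0.0, 'q': array([-5.38158618e+01,  2.33841594e+00,  4.80040546e+00, -2.57011471e-02,
       -9.25604240e+01, -1.91201003e+01]), 'qd': array([ 0.05631053, -0.05931068,  0.00089422, -0.05840277, -0.07852954,
        0.00438847]), 'joint_torque': array([-8.92172557e-05, -3.68195558e+01,  3.47415447e+01,  6.93258002e+00,
       -5.51250880e-03,  6.05736432e-05]), 'position': array([ 0.17604543, -0.57324729,  0.23026574]), 'tcp_rot': array([  4.49980561,  89.89827178, 111.56496953]), 'contact_force': array([0.12584781, 0.44284266, 0.04180567]), 'torque': array([-0.00977086,  0.00763725, -0.00267363]), 'opening': 0.997728692321149}
top 368.2089091067556 368.2089091067556 324.67952380183436 201.43280100840897 [[0.02, -1.0, -0.012, 0.012], [1.0, 0.02, 0.014, -0.557], [-0.014, -0.012, 1.0, -0.887], [0.0, 0.0, 0.0, 1.0]] ['pixels', 'depth', 'fx', 'fy', 'cx', 'cy', 'camera_from_world', 'shot']
side 400.4428069754458 400.4428069754458 330.8002917393554 200.49367433487959 [[-0.78, -0.625, 0.015, 0.449], [0.484, -0.589, 0.648, -0.34], [-0.396, 0.513, 0.762, -1.028], [0.0, 0.0, 0.0, 1.0]] ['pixels', 'depth', 'fx', 'fy', 'cx', 'cy', 'camera_from_world', 'shot']
wrist 280.0586846281848 280.0586846281848 321.7747273636642 199.84881173449878 [[-0.294, 0.956, 0.001, 0.599], [-0.91, -0.28, -0.305, 0.038], [-0.291, -0.09, 0.952, -0.379], [0.0, 0.0, 0.0, 1.0]] ['pixels', 'depth', 'fx', 'fy', 'cx', 'cy', 'camera_from_world', 'shot']
```

View pics/top0.png

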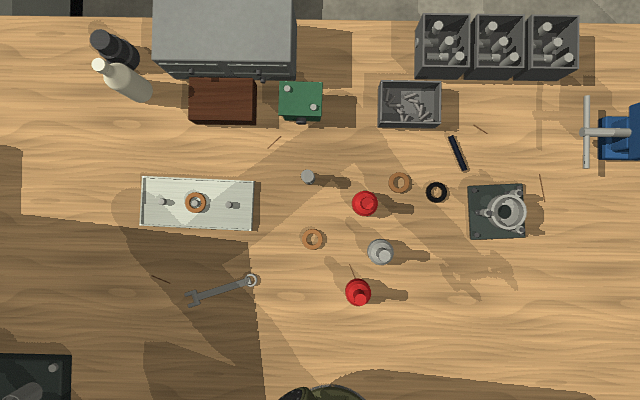

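View pics/side0.png

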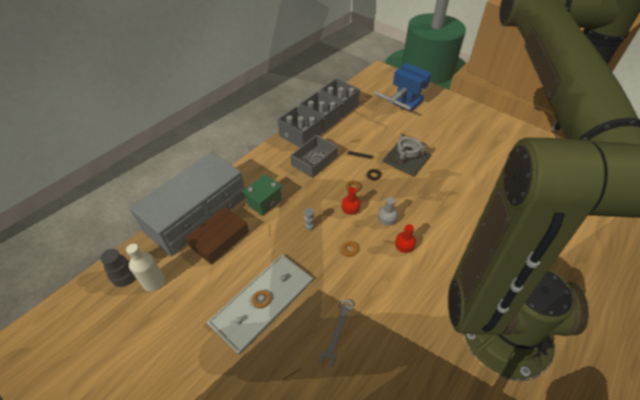

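View pics/wrist0.png

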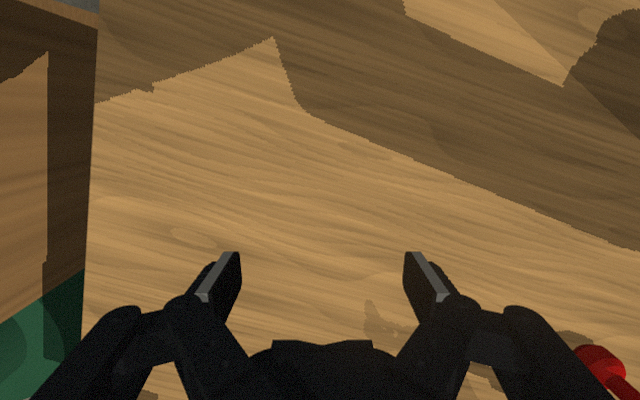

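The top view shows bronze washers at (400,182) and (312,239), with a black ring at (436,191). The steel flask is at (380,252) and the red look-alikes at (365,203) and (358,291). The cradle is at (497,210), the tray at (197,204), the spool at (310,177) and the wrench at (222,290). Next I'll measure these.

```bash
cat > h.py <<'E'
import numpy as np, cv2
from scipy.optimize import least_squares
def cloud(f):
    d=f["depth"]; v,u=np.mgrid[0:d.shape[0],0:d.shape[1]]
    P=np.stack([(u-f["cx"])/f["fx"]*d,-(v-f["cy"])/f["fy"]*d,-d],-1)
    T=np.linalg.inv(f["camera_from_world"])
    W=P@T[:3,:3].T+T[:3,3]; W[d<=0]=np.nan
    return W
def proj(f,p):
    c=f["camera_from_world"]@np.r_[p,1]
    return np.array([f["cx"]+f["fx"]*c[0]/-c[2], f["cy"]-f["fy"]*c[1]/-c[2]])
def onplane(f,u,v,z):
    T=np.linalg.inv(f["camera_from_world"]); r=T[:3,:3]@np.array([(u-f["cx"])/f["fx"],-(v-f["cy"])/f["fy"],-1])
    o=T[:3,3]; return o+r*(z-o[2])/r[2]
def circ(xy):
    g=lambda p:np.hypot(xy[:,0]-p[0],xy[:,1]-p[1])-p[2]
    return least_squares(g,[*xy.mean(0),.03],loss="soft_l1",f_scale=.002).x
E
python3 - <<'E'
from plant import robot,eyes,silhouettes
from h import *
f=eyes.grab_frame("top"); W=cloud(f); 
for n in ["washer_a","flask","cradle","cradle_ring","pin0","spool","dowel","relay","wrench"]:
    for s in silhouettes(n,f)[:5]:
        r=s["region"]; p=W[r]; p=p[~np.isnan(p[:,0])]
        print(n,round(s["confidence"],2),np.round(s["bbox"]).tolist(),r.sum(),"mean",p.mean(0).round(4),"zmax",np.percentile(p[:,2],[5,50,95]).round(4),"rgb",f["pixels"][r].mean(0).round())
        # centre of the mask hull at median-height plane
        v,u=np.nonzero(r); (c,rad)=cv2.minEnclosingCircle(np.c_[u,v].astype(np.float32)); print("   circ px",np.round(c,1),round(rad,1), onplane(f,*c,np.median(p[:,2])).round(4))
cv2.imwrite("pics/top_big.png",cv2.resize(f["pixels"][150:320,270:540,::-1],(800,504),interpolation=2))
cv2.imwrite("pics/tray_big.png",cv2.resize(f["pixels"][160:320,120:280,::-1],(600,600),interpolation=2))
E
```

```text
washer_a 0.77 [185.0, 191.0, 204.0, 214.0] 272 mean [0.549  0.3337 0.019 ] zmax [0.0107 0.0198 0.0221] rgb [156. 112.  71.]
   circ px [194.7 202. ] 10.5 [0.5488 0.3334 0.0198]
washer_a 0.76 [391.0, 177.0, 408.0, 192.0] 214 mean [ 0.6048 -0.1545  0.0096] zmax [0.0064 0.0099 0.0125] rgb [149. 105.  64.]
   circ px [398.6 182.4] 10.0 [ 0.6057 -0.1535  0.0099]
washer_a 0.67 [426.0, 184.0, 445.0, 203.0] 243 mean [ 0.5815 -0.244   0.0089] zmax [0.0006 0.0097 0.0122] rgb [33. 31. 28.]
   circ px [436.  192.5] 10.6 [ 0.5831 -0.2434  0.0097]
washer_a 0.47 [302.0, 230.0, 323.0, 248.0] 233 mean [0.4637 0.0517 0.0092] zmax [0.0007 0.01   0.0127] rgb [166. 118.  73.]
   circ px [311.7 239.7] 10.4 [0.4638 0.0525 0.01  ]
flask 0.89 [346.0, 277.0, 370.0, 310.0] 594 mean [ 0.3513 -0.0555  0.0549] zmax [0.009  0.0486 0.0991] rgb [166.  48.  43.]
   circ px [357.5 292.3] 14.1 [ 0.3493 -0.0565  0.0486]
flask 0.85 [354.0, 188.0, 375.0, 218.0] 532 mean [ 0.5536 -0.0678  0.0567] zmax [0.0369 0.0486 0.099 ] rgb [171.  47.  43.]
   circ px [364.  203.1] 13.4 [ 0.5539 -0.0677  0.0486]
flask 0.6 [367.0, 238.0
[... 698 characters left out ...]
105]
pin0 0.74 [142.0, 174.0, 254.0, 231.0] 5227 mean [0.5468 0.3327 0.011 ] zmax [0.0078 0.0105 0.0152] rgb [188. 190. 173.]
   circ px [196.5 202.5] 60.2 [0.5477 0.3325 0.0105]
spool 0.44 [298.0, 170.0, 315.0, 187.0] 159 mean [0.6103 0.0617 0.0689] zmax [0.0149 0.0759 0.0782] rgb [137. 136. 128.]
   circ px [307.5 177. ] 7.5 [0.6092 0.0617 0.0759]
dowel 0.69 [450.0, 134.0, 468.0, 169.0] 201 mean [ 0.6771 -0.2919  0.0122] zmax [0.0082 0.0125 0.0155] rgb [33. 35. 42.]
   circ px [457. 153.] 17.5 [ 0.6785 -0.2911  0.0125]
relay 0.66 [275.0, 81.0, 322.0, 128.0] 1738 mean [0.782  0.0823 0.0673] zmax [0.0272 0.0727 0.0759] rgb [ 71. 106.  79.]
   circ px [300.5  99.4] 27.0 [0.7836 0.0812 0.0727]
```

View pics/top_big.png

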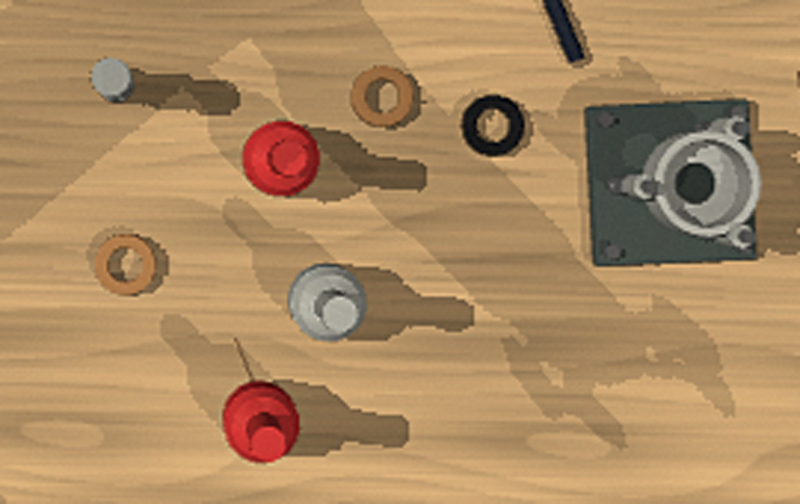

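View pics/tray_big.png

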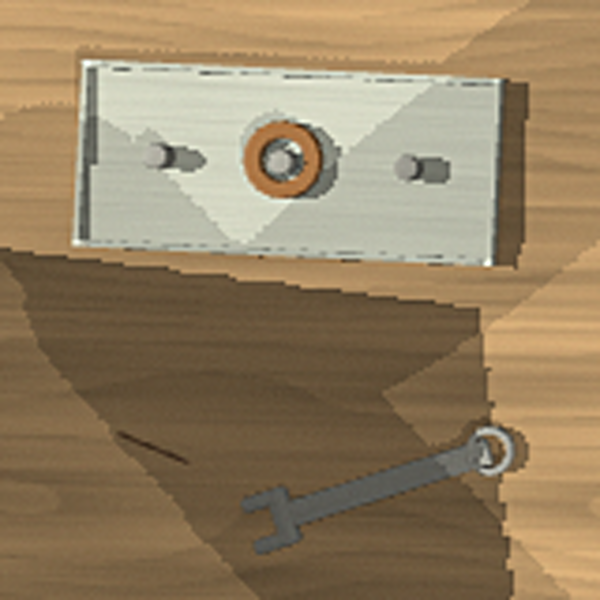

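```bash
cat >> h.py <<'E'
from scipy.spatial.transform import Rotation as R
def tool(o):
    return np.array(o["position"]), R.from_euler("xyz",o["tcp_rot"],degrees=True).as_matrix()
def go(target,phi=None):
    """shift in tool axes (cm) and rotvec to tool down with jaw axis at phi deg (mod 180)"""
    from plant import robot
    o=robot.observe(); p,M=tool(o)
    cur=np.degrees(np.arctan2(M[1,2],M[0,2]))
    if phi is None: phi=cur
    c=[phi+k*180 for k in(-2,-1,0,1,2)]; c=min(c,key=lambda a:abs(a-cur))
    z=np.array([np.cos(np.radians(c)),np.sin(np.radians(c)),0]); x=np.array([0,0,-1.]); T=np.c_[x,np.cross(z,x),z]
    rv=R.from_matrix(M.T@T).as_rotvec()
    print("t",round(o["time_s"],2),"pos",p.round(4),"jaw",round(cur,1),"open",round(o["opening"],3),"F",np.round(o["contact_force"],1),"q",np.round(o["q"],0))
    print(" d_tool_cm",(100*M.T@(np.array(target)-p)).round(2)," in target frame",(100*T.T@(np.array(target)-p)).round(2)," rotvec",rv.round(3))
E
python3 - <<'E'
from plant import robot,eyes
from h import *
f=eyes.grab_frame("top"); W=cloud(f); px=f["pixels"].astype(int)
hsv=cv2.cvtColor(f["pixels"],cv2.COLOR_RGB2HSV)
X,Y,Z=W[...,0],W[...,1],W[...,2]
def near(x,y,r): return np.hypot(X-x,Y-y)<r
for n,x,y,h in [("w1",.6057,-.1535,.010),("w2",.4638,.0525,.010),("wc",.549,.3337,.020)]:
    m=near(x,y,.035)&(Z>h-.005)&(hsv[...,1]>100 if n=="wc" else True)
    v,u=np.nonzero(m); P=np.array([onplane(f,a,b,h) for a,b in zip(u,v)])[:,:2]
    hull=cv2.convexHull(P.astype(np.float32))[:,0]
    print(n,m.sum(),"mean",P.mean(0).round(4),"hull circ",circ(hull.astype(float)).round(4))
for n,x,y in [("pinR",.54,.25),("pinL",.55,.42)]:
    m=near(x,y,.03)&(Z>.0205); v,u=np.nonzero(m); P=W[m]; print(n,m.sum(),P.mean(0).round(4),P.min(0).round(4),P.max(0).round(4))
m=near(.4443,-.105,.05)&(Z>.09); print("flask neck",m.sum(),W[m].mean(0).round(4), "minmax",W[m].min(0).round(4),W[m].max(0).round(4))
m=near(.4443,-.105,.05)&(Z>.02)&(Z<.06);P=W[m];print("belly hull",circ(cv2.convexHull(P[:,:2].astype(np.float32))[:,0].astype(float)).round(4))
m=near(.541,-.385,.06)&(Z>.064);P=W[m]; print("ring top",m.sum(),np.median(P[:,2]).round(4),"fit",circ(P[:,:2]).round(4))
Q=W[near(.541,-.38,.13)&(abs(Z-.012)<.005)&(px.sum(-1)<260)][:,:2]; print("base",cv2.minAreaRect(Q.astype(np.float32)))
m=(abs(X-.547)<.1)&(abs(Y-.333)<.18)&(Z>.006)&(Z<.02); print("tray",cv2.minAreaRect(W[m][:,:2].astype(np.float32)))
go([.4638,.0525,.15],0)
E
```

```text
w1 235 mean [ 0.6062 -0.1534] hull circ [ 0.6064 -0.1533  0.0244]
w2 233 mean [0.4657 0.0524] hull circ [0.4657 0.0522 0.0243]
wc 232 mean [0.5486 0.3329] hull circ [0.5486 0.3328 0.0242]
pinR 37 [0.5445 0.2521 0.0257] [0.5384 0.245  0.0225] [0.5504 0.2593 0.0282]
pinL 39 [0.5489 0.4115 0.0258] [0.5423 0.4044 0.0224] [0.5568 0.4191 0.0298]
flask neck 119 [ 0.4417 -0.1082  0.0977] minmax [ 0.4292 -0.1212  0.0901] [ 0.4541 -0.0959  0.1019]
belly hull [ 0.4417 -0.1084  0.0294]
ring top 550 0.0698 fit [ 0.5412 -0.386   0.0382]
base ((0.5633609890937805, -0.35185015201568604), (0.17900817096233368, 0.19749370217323303), 3.864333152770996)
tray ((0.5343762636184692, 0.34004855155944824), (0.2856796681880951, 0.14702218770980835), 88.96904754638672)
t 0.7 pos [ 0.176  -0.5736  0.2313] jaw 107.1 open 0.996 F [-0.4  0.4  0.5] q [-54.   2.   5.  -0. -93. -19.]
 d_tool_cm [  8.13 -45.88  51.41]  in target frame [  8.13 -62.61 -28.78]  rotvec [-1.273  0.     0.   ]
```

```bash
python3 -m creep '[[[0,-3.2,3.6,-0.145,0,0,1],[0,-3.7,3.1,-0.145,0,0,1],[0,-4.1,2.5,-0.145,0,0,1],[0,-4.4,1.9,-0.145,0,0,1],[0,-4.6,1.2,-0.145,0,0,1],[0,-4.8,0.5,-0.145,0,0,1],[0,-4.8,-0.2,-0.145,0,0,1],[0,-4.7,-0.9,-0.145,0,0,1]]]' 40; python3 -c "
from h import *
go([.4657,.0523,.12],0)"
```

```text
time_s: 1.5
position: [0.335, -0.2154, 0.228]
tcp_rot: [-65.2, 89.7, 110.2]
contact_force: [1.6, 0.0, 0.2]
opening: 1.003
t 1.5 pos [ 0.335  -0.2154  0.228 ] jaw 175.3 open 1.003 F [1.6 0.  0.2] q [ -3. -30. -22.  -0. -98.  -1.]
 d_tool_cm [ 10.91 -27.69 -10.86]  in target frame [ 10.8  -26.77 -13.07]  rotvec [-0.082  0.002  0.005]
```

```bash
python3 -m creep '[[[0.5,-4.4,-2.0,-0.05,0,0,1],[1.5,-4.6,-2.2,-0.03,0,0,1],[1.5,-4.6,-2.2,0,0,0,1],[1.5,-4.6,-2.2,0,0,0,1],[2,-4.4,-2.2,0,0,0,1],[2,-3.5,-1.8,0,0,0,1],[0,0,0,0,0,0,1],[0,0,0,0,0,0,1]]]'; python3 - <<'E'
from h import *
from plant import eyes
go([.4657,.0523,.0],0)
f=eyes.grab_frame("wrist"); cv2.imwrite("pics/wr1.png",f["pixels"][:,:,::-1])
print(proj(f,[.4657,.0523,.01]))
E
```

```text
time_s: 2.3
position: [0.4604, 0.0436, 0.1459]
tcp_rot: [-145.8, 89.4, 35.1]
contact_force: [0.5, 0.1, -0.3]
opening: 1.0
t 2.3 pos [0.4604 0.0436 0.1459] jaw -179.1 open 1.0 F [ 0.5  0.1 -0.3] q [ 31. -20. -24.  -0. -85. -30.]
 d_tool_cm [14.6  -0.77 -0.41]  in target frame [14.59 -0.87 -0.53]  rotvec [ 0.016 -0.009  0.006]
[316.48710137 196.79240853]
```

View pics/wr1.png

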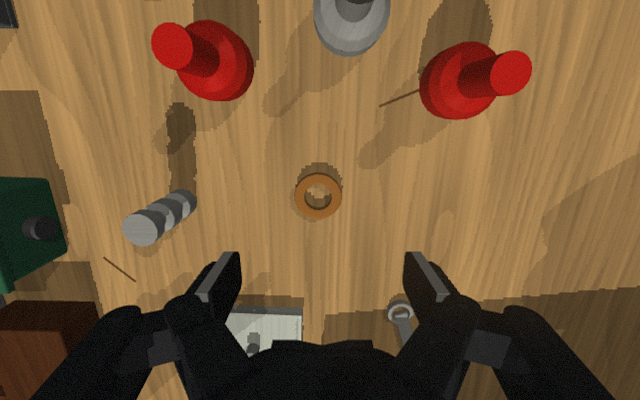

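```bash
python3 -m creep '[[[3,-0.4,-0.3,0.016,-0.009,0.006,1],[4,-0.4,-0.2,0,0,0,1],[4,0,0,0,0,0,1],[2.0,0,0,0,0,0,1],[0,0,0,0,0,0,1],[0,0,0,0,0,0,1],[0,0,0,0,0,0,1],[0,0,0,0,0,0,1]]]'; python3 - <<'E'
from h import *
go([.4657,.0523,.001],0)
E
```

```text
time_s: 3.15
position: [0.4706, 0.0474, 0.0228]
tcp_rot: [-157.3, 89.0, 22.2]
contact_force: [-0.5, -0.1, -0.0]
opening: 0.997
t 3.15 pos [0.4706 0.0474 0.0228] jaw 179.4 open 0.997 F [-0.5 -0.1 -0. ] q [ 30. -15. -33.   0. -71. -31.]
 d_tool_cm [ 2.17 -0.47  0.53]  in target frame [ 2.18 -0.49  0.49]  rotvec [-0.01  -0.017  0.007]
```

```bash
python3 -m creep '[[[0.5,-0.3,0.3,-0.01,-0.017,0.007,1],[0.8,-0.2,0.2,0,0,0,1],[0.6,0,0,0,0,0,1],[0.2,0,0,0,0,0,1],[0,0,0,0,0,0,1],[0,0,0,0,0,0,1],[0,0,0,0,0,0,1],[0,0,0,0,0,0,1]]]'; python3 - <<'E'
from h import *
go([.4657,.0523,.001],0)
E
```

```text
time_s: 3.95
position: [0.4666, 0.0537, 0.0022]
tcp_rot: [-153.7, 89.9, 26.4]
contact_force: [-0.4, -0.0, 0.5]
opening: 1.006
t 3.95 pos [0.4666 0.0537 0.0022] jaw -179.9 open 1.006 F [-0.4 -0.   0.5] q [ 31. -13. -34.   0. -69. -31.]
 d_tool_cm [0.12 0.14 0.09]  in target frame [0.12 0.14 0.09]  rotvec [ 0.002 -0.002  0.001]
```

```bash
python3 -m creep '[[[0.1,0.14,0.05,0,0,0,1],[0,0,0,0,0,0,0],[0,0,0,0,0,0,0],[0,0,0,0,0,0,0],[0,0,0,0,0,0,0],[0,0,0,0,0,0,0],[0,0,0,0,0,0,0],[0,0,0,0,0,0,0]]]' 50; python3 - <<'E'
from h import *
from plant import eyes
go([.4657,.0523,.001],0)
f=eyes.grab_frame("wrist"); cv2.imwrite("pics/wr2.png",f["pixels"][:,:,::-1])
E
```

```text
time_s: 4.75
position: [0.4664, 0.0522, 0.002]
tcp_rot: [-157.5, 89.8, 22.6]
contact_force: [-0.3, -0.0, 0.9]
opening: 0.55
t 4.75 pos [0.4664 0.0522 0.002 ] jaw -179.9 open 0.55 F [-0.3 -0.   0.9] q [ 31. -13. -34.   0. -69. -31.]
 d_tool_cm [ 0.1  -0.01  0.07]  in target frame [ 0.1  -0.01  0.07]  rotvec [ 0.001 -0.003  0.001]
```

View pics/wr2.png

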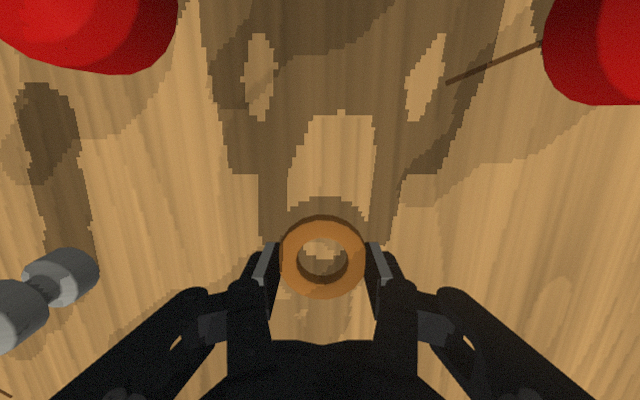

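The wrist view shows the washer seated between both pads at (322,257). I'll lift it.

```bash
python3 -m creep '[[[0,0,0,0,0,0,0],[-2,0,0,0,0,0,0],[-3,0,0,0,0,0,0],[-3,-2,-1,0,0,0,0],[-1,-4,-1.5,0,0,0,0],[0,-4,-1.5,0,0,0,0],[0,-4,-1.5,0,0,0,0],[0,-3,-1,0,0,0,0]]]'; python3 - <<'E'
from h import *
from plant import eyes
go([.5445,.2521,.05],-1.6)
f=eyes.grab_frame("wrist"); cv2.imwrite("pics/wr3.png",f["pixels"][:,:,::-1])
E
```

```text
time_s: 5.6
position: [0.5313, 0.2247, 0.0936]
tcp_rot: [-79.9, 89.9, 99.9]
contact_force: [0.6, -0.6, -1.5]
opening: 0.544
t 5.6 pos [0.5313 0.2247 0.0936] jaw 179.7 open 0.544 F [ 0.6 -0.6 -1.5] q [ 43.   0. -11.  -0. -78. -43.]
 d_tool_cm [ 4.36 -2.74 -1.31]  in target frame [ 4.36 -2.78 -1.24]  rotvec [0.024 0.    0.002]
```

View pics/wr3.png

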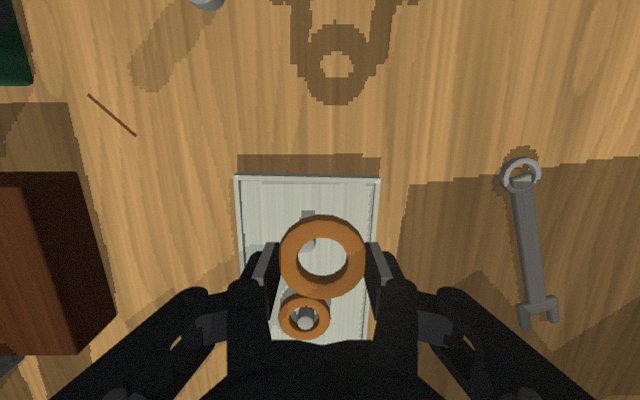

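```bash
cat >> h.py <<'E'
def held(f):
    hsv=cv2.cvtColor(f["pixels"],cv2.COLOR_RGB2HSV); W=cloud(f)
    p,M=None,None
    from plant import robot
    p,M=tool(robot.observe())
    L=(W-p)@M
    m=(hsv[...,1]>120)&(np.abs(L[...,0])<.02)&(np.hypot(L[...,1],L[...,2])<.04)
    top=L[m]; t=np.percentile(top[:,0],[5,20,50])
    s=top[np.abs(top[:,0]-t[1])<.003]
    print("held n",m.sum(),"x pct mm",(t*1000).round(1),"centre y,z mm",(circ(cv2.convexHull(s[:,1:].astype(np.float32))[:,0].astype(float))*1000).round(1), "mean",(s[:,1:].mean(0)*1000).round(1))
E
python3 -m creep '[[[0,-1.4,-0.6,0.024,0,0,0],[1,-1.4,-0.6,0,0,0,0],[1,0,0,0,0,0,0],[1,0,0,0,0,0,0],[1,0,0,0,0,0,0],[0,0,0,0,0,0,0],[0,0,0,0,0,0,0],[0,0,0,0,0,0,0]]]'; python3 - <<'E'
from h import *
from plant import eyes
go([.5445,.2521,.012],-1.6)
f=eyes.grab_frame("wrist"); cv2.imwrite("pics/wr4.png",f["pixels"][:,:,::-1]); held(f)
W=cloud(f); m=(np.hypot(W[...,0]-.5445,W[...,1]-.2521)<.02)&(W[...,2]>.02)&(W[...,2]<.032); print("pin seen",m.sum(),W[m].mean(0))
E
```

```text
time_s: 6.45
position: [0.5431, 0.2562, 0.0471]
tcp_rot: [11.8, 89.7, -169.7]
contact_force: [-0.4, -0.6, -0.9]
opening: 0.546
t 6.45 pos [0.5431 0.2562 0.0471] jaw 178.5 open 0.546 F [-0.4 -0.6 -0.9] q [ 44.   6. -11.  -0. -74. -46.]
 d_tool_cm [ 3.51  0.4  -0.17]  in target frame [ 3.51  0.41 -0.16]  rotvec [ 0.001  0.005 -0.001]
held n 4384 x pct mm [-7.8 -7.3 -6.8] centre y,z mm [ 0.1  1.2 24.8] mean [1.7 1.5]
pin seen 74 [0.54346783 0.25784673 0.02515449]
```

View pics/wr4.png

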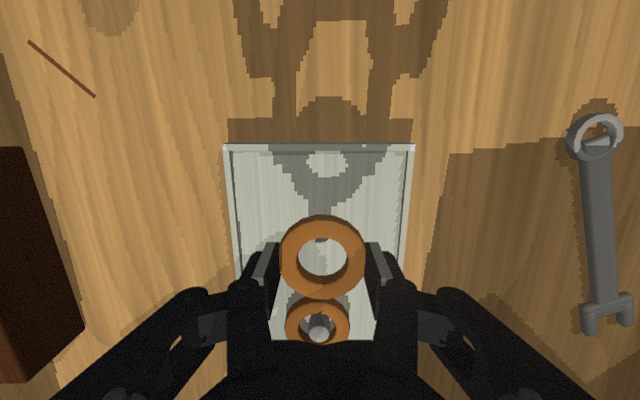

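```bash
python3 -m creep '[[[0,0.4,-0.1,0,0.005,0,0],[0.8,0,0,0,0,0,0],[0.8,0,0,0,0,0,0],[0.8,0,0,0,0,0,0],[0.5,0,0,0,0,0,0],[0,0,0,0,0,0,0],[0,0,0,0,0,0,0],[0,0,0,0,0,0,0]]]'; python3 - <<'E'
from h import *
go([.5445,.2521,.0128],-1.6)
E
```

```text
time_s: 7.3
position: [0.5444, 0.2519, 0.0165]
tcp_rot: [172.8, 89.9, -8.8]
contact_force: [-0.8, 0.5, -0.8]
opening: 0.547
t 7.3 pos [0.5444 0.2519 0.0165] jaw 178.5 open 0.547 F [-0.8  0.5 -0.8] q [ 44.   7. -13.   0. -70. -46.]
 d_tool_cm [ 0.37 -0.02 -0.  ]  in target frame [ 0.37 -0.02 -0.01]  rotvec [ 0.001 -0.001 -0.   ]
```

```bash
python3 -m creep '[[[0.2,0,0,0,0,0,0],[0.15,0,0,0,0,0,0],[0,0,0,0,0,0,0],[0,0,0,0,0,0,0.75],[0,0,0,0,0,0,0.75],[0,0,0,0,0,0,0.75],[-1,0,0,0,0,0,0.75],[-3,0,0,0,0,0,0.75]]]'; python3 - <<'E'
from h import *
from plant import eyes
go([.6064,-.1533,.15],0)
f=eyes.grab_frame("wrist"); cv2.imwrite("pics/wr5.png",f["pixels"][:,:,::-1])
E
```

```text
time_s: 8.1
position: [0.543, 0.251, 0.0515]
tcp_rot: [52.9, 89.8, -128.6]
contact_force: [0.5, -0.0, -0.6]
opening: 0.749
t 8.1 pos [0.543  0.251  0.0515] jaw 178.5 open 0.749 F [ 0.5 -0.  -0.6] q [ 44.   5. -11.   0. -74. -46.]
 d_tool_cm [-9.74 40.28 -7.38]  in target frame [-9.85 40.43 -6.34]  rotvec [-0.027  0.002 -0.003]
```

View pics/wr5.png

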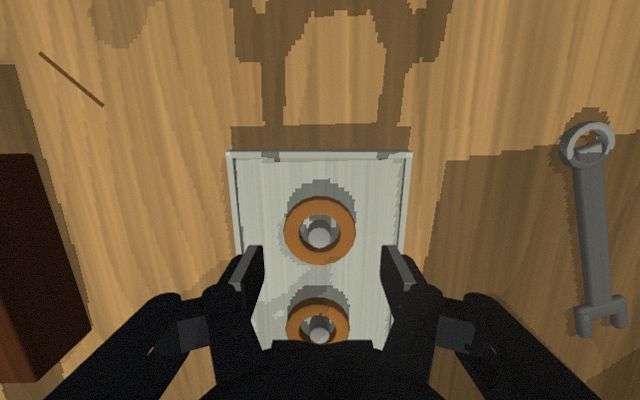

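The first washer lies flat round its pin, at (320,231). Now I'll go to the second one at (0.606,-0.153).

```bash
python3 -m creep '[[[-4.5,0,0,-0.027,0,0,1],[-4.5,1,0,0,0,0,1],[-2.5,4.2,-0.5,0,0,0,1],[0,4.8,-0.7,0,0,0,1],[0,4.8,-0.7,0,0,0,1],[0,4.8,-0.7,0,0,0,1],[0,4.8,-0.7,0,0,0,1],[0,4.8,-0.7,0,0,0,1]]]'; python3 -c "
from h import *
go([.6064,-.1533,.14],0)"
```

```text
time_s: 8.95
position: [0.5899, -0.0432, 0.1912]
tcp_rot: [-166.5, 88.5, 14.3]
contact_force: [0.3, 0.2, 0.6]
opening: 1.003
t 8.95 pos [ 0.5899 -0.0432  0.1912] jaw -179.2 open 1.003 F [0.3 0.2 0.6] q [ 15.  -0.  -2.   0. -87. -14.]
 d_tool_cm [ 5.09 11.06 -1.37]  in target frame [ 5.12 11.01 -1.65]  rotvec [ 0.013 -0.026  0.006]
```

```bash
python3 -m creep '[[[0,4.2,-0.6,0.013,-0.026,0.006,1],[0,4.2,-0.6,0,0,0,1],[2.5,2.6,-0.4,0,0,0,1],[2.5,0,0,0,0,0,1],[0,0,0,0,0,0,1],[0,0,0,0,0,0,1],[0,0,0,0,0,0,1],[0,0,0,0,0,0,1]]]'; python3 - <<'E'
from h import *
from plant import eyes
go([.6064,-.1533,.002],0)
f=eyes.grab_frame("wrist"); cv2.imwrite("pics/wr6.png",f["pixels"][:,:,::-1])
print(proj(f,[.6064,-.1533,.01]))
E
```

```text
time_s: 9.75
position: [0.6087, -0.1651, 0.1517]
tcp_rot: [166.2, 89.2, -14.2]
contact_force: [-0.6, 0.5, 0.7]
opening: 0.998
t 9.75 pos [ 0.6087 -0.1651  0.1517] jaw 179.6 open 0.998 F [-0.6  0.5  0.7] q [  3.   7.   1.   0. -84.  -4.]
 d_tool_cm [14.96 -1.22  0.43]  in target frame [14.97 -1.18  0.23]  rotvec [-0.007 -0.013 -0.003]
[324.51682133 199.22315748]
```

View pics/wr6.png

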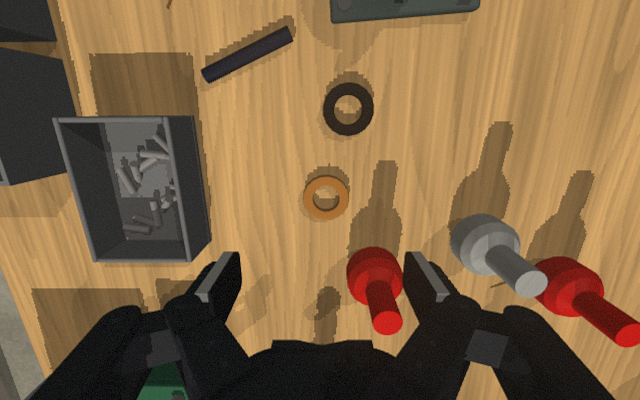

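```bash
python3 -m creep '[[[4,-0.6,0.2,-0.007,-0.013,-0.003,1],[4,-0.6,0.2,0,0,0,1],[4,0,0,0,0,0,1],[1,0,0,0,0,0,1],[0,0,0,0,0,0,1],[0,0,0,0,0,0,1],[0,0,0,0,0,0,1],[0,0,0,0,0,0,1]]]'; python3 - <<'E'
from h import *
from plant import eyes
go([.6064,-.1533,.002],0)
f=eyes.grab_frame("wrist"); print("cam",np.linalg.inv(f["camera_from_world"])[:3,3])
E
```

```text
time_s: 10.6
position: [0.6134, -0.151, 0.0329]
tcp_rot: [171.9, 88.8, -7.8]
contact_force: [0.5, -0.3, -0.2]
opening: 0.999
t 10.6 pos [ 0.6134 -0.151   0.0329] jaw -179.7 open 0.999 F [ 0.5 -0.3 -0.2] q [  4.  10.  -8.   0. -71.  -4.]
 d_tool_cm [3.07 0.21 0.77]  in target frame [3.09 0.23 0.7 ]  rotvec [ 0.006 -0.02  -0.003]
cam [ 0.60975408 -0.22839852  0.17514931]
```

```bash
python3 -m creep '[[[0.8,0.1,0.4,0.006,-0.02,-0.003,1],[1.0,0.1,0.3,0,0,0,1],[0.8,0,0,0,0,0,1],[0.5,0,0,0,0,0,1],[0,0,0,0,0,0,1],[0,0,0,0,0,0,1],[0,0,0,0,0,0,1],[0,0,0,0,0,0,1]]]'; python3 - <<'E'
from h import *
go([.6064,-.1533,.002],0)
E
```

```text
time_s: 11.45
position: [0.6064, -0.1537, 0.0001]
tcp_rot: [-106.6, 90.0, 73.4]
contact_force: [0.1, 0.1, 0.2]
opening: 0.996
t 11.45 pos [ 6.064e-01 -1.537e-01  1.000e-04] jaw 179.9 open 0.996 F [0.1 0.1 0.2] q [  4.  11. -10.  -0. -69.  -4.]
 d_tool_cm [-0.19 -0.04 -0.  ]  in target frame [-0.19 -0.04 -0.  ]  rotvec [-0.001 -0.     0.   ]
```

```bash
python3 -m creep '[[[-0.2,0,0,0,0,0,1],[0,0,0,0,0,0,0],[0,0,0,0,0,0,0],[0,0,0,0,0,0,0],[0,0,0,0,0,0,0],[0,0,0,0,0,0,0],[0,0,0,0,0,0,0],[0,0,0,0,0,0,0]]]' 50; python3 -m creep '[[[0,0,0,0,0,0,0],[-2,0,0,0,0,0,0],[-4,0,0,0,0,0,0],[-4,0,0,0,0,0,0],[-4,0,0,0,0,0,0],[-3,0,0,0,0,0,0],[-1,-3,0,0,0,0,0],[0,-4,0,0,0,0,0]]]'; python3 - <<'E'
from h import *
from plant import eyes
go([.5489,.4115,.16],-1.6)
f=eyes.grab_frame("wrist"); cv2.imwrite("pics/wr7.png",f["pixels"][:,:,::-1]); held(f)
E
```

```text
time_s: 12.25
position: [0.6072, -0.1537, 0.0044]
tcp_rot: [172.5, 89.9, -7.5]
contact_force: [-1.2, 0.3, 0.3]
opening: 0.542
time_s: 13.05
position: [0.6046, -0.0857, 0.186]
tcp_rot: [-11.1, 89.6, 168.4]
contact_force: [0.3, 0.6, -1.5]
opening: 0.537
t 13.05 pos [ 0.6046 -0.0857  0.186 ] jaw 179.5 open 0.537 F [ 0.3  0.6 -1.5] q [ 11.   4.   2.  -0. -88. -11.]
 d_tool_cm [  2.7  -49.67   5.94]  in target frame [  2.6  -49.54   6.96]  rotvec [0.02  0.007 0.001]
held n 4557 x pct mm [-6.6 -5.8 -5.2] centre y,z mm [ 6.1  1.8 24.7] mean [7.6 1.5]
```

View pics/wr7.png

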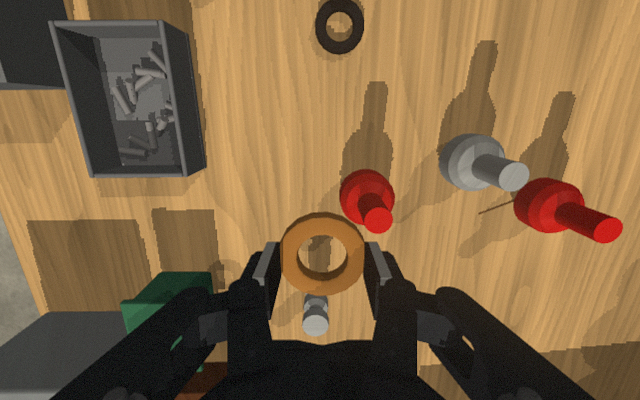

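```bash
python3 -m creep '[[[0,-4.8,0.6,0.02,0,0,0],[0,-4.8,0.6,0,0,0,0],[0,-4.8,0.6,0,0,0,0],[0,-4.8,0.6,0,0,0,0],[0,-4.8,0.6,0,0,0,0],[0,-4.8,0.6,0,0,0,0],[1,-4.8,0.6,0,0,0,0],[1,-4.8,0.6,0,0,0,0]]]'; python3 - <<'E'
from h import *
go([.5489,.4115,.05],-1.6)
E
```

```text
time_s: 13.9
position: [0.5636, 0.3096, 0.1656]
tcp_rot: [-34.8, 89.5, 143.5]
contact_force: [0.0, -0.0, -0.7]
opening: 0.543
t 13.9 pos [0.5636 0.3096 0.1656] jaw 178.3 open 0.543 F [ 0.  -0.  -0.7] q [ 46.   9.   6.  -1. -86. -48.]
 d_tool_cm [ 11.62 -10.08   1.69]  in target frame [ 11.56 -10.15   1.75]  rotvec [-0.002  0.008  0.005]
```

```bash
python3 -m creep '[[[0,-4.2,0.7,0,0.008,0.005,0],[0,-3.8,0.6,0,0,0,0],[2,-2,0.3,0,0,0,0],[4,0,0,0,0,0,0],[3,0,0,0,0,0,0],[0,0,0,0,0,0,0],[0,0,0,0,0,0,0],[0,0,0,0,0,0,0]]]'; python3 - <<'E'
from h import *
from plant import eyes
go([.5489,.4115,.05],-1.6)
f=eyes.grab_frame("wrist"); cv2.imwrite("pics/wr8.png",f["pixels"][:,:,::-1]); held(f)
E
```

```text
time_s: 14.7
position: [0.5449, 0.4209, 0.067]
tcp_rot: [36.6, 89.6, -144.6]
contact_force: [-0.2, 0.2, -1.2]
opening: 0.539
t 14.7 pos [0.5449 0.4209 0.067 ] jaw 178.8 open 0.539 F [-0.2  0.2 -1.2] q [ 54.  18.   6.  -0. -78. -55.]
 d_tool_cm [ 1.7   0.93 -0.43]  in target frame [ 1.7   0.93 -0.43]  rotvec [ 0.007  0.005 -0.004]
held n 4239 x pct mm [-4.8 -4.3 -3.7] centre y,z mm [ 0.7  1.6 24.7] mean [2.3 1.7]
```

View pics/wr8.png

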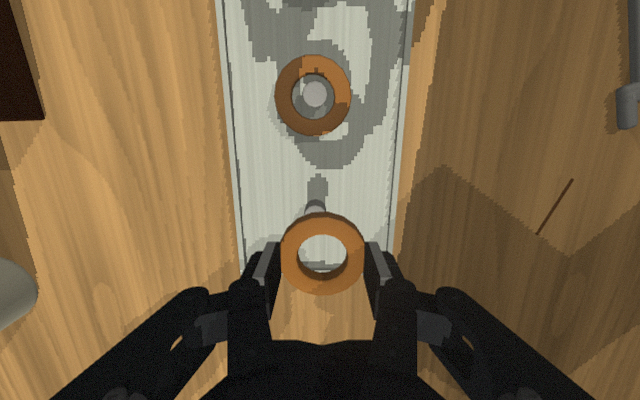

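```bash
python3 -m creep '[[[0,0.93,-0.3,0.007,0.005,-0.004,0],[1,0,0,0,0,0,0],[0.7,0,0,0,0,0,0],[0.4,0,0,0,0,0,0],[0,0,0,0,0,0,0],[0,0,0,0,0,0,0],[0,0,0,0,0,0,0],[0,0,0,0,0,0,0]]]'; python3 - <<'E'
from h import *
from plant import eyes
go([.5489,.4115,.0155],-1.6)
f=eyes.grab_frame("wrist"); cv2.imwrite("pics/wr9.png",f["pixels"][:,:,::-1]); held(f)
W=cloud(f); m=(np.hypot(W[...,0]-.549,W[...,1]-.4115)<.02)&(W[...,2]>.02)&(W[...,2]<.03); print("pin seen",m.sum(),W[m].mean(0))
E
```

```text
time_s: 15.55
position: [0.5504, 0.4117, 0.0502]
tcp_rot: [-132.1, 89.5, 46.2]
contact_force: [0.3, -1.1, -2.0]
opening: 0.546
t 15.55 pos [0.5504 0.4117 0.0502] jaw 178.3 open 0.546 F [ 0.3 -1.1 -2. ] q [ 53.  18.   3.   0. -75. -55.]
 d_tool_cm [3.47 0.04 0.17]  in target frame [3.47 0.02 0.15]  rotvec [-0.002 -0.006  0.007]
held n 4219 x pct mm [-5.7 -5.2 -4.6] centre y,z mm [ 0.6  1.3 24.6] mean [2.1 1.4]
pin seen 221 [0.54853349 0.41497089 0.02520043]
```

View pics/wr9.png

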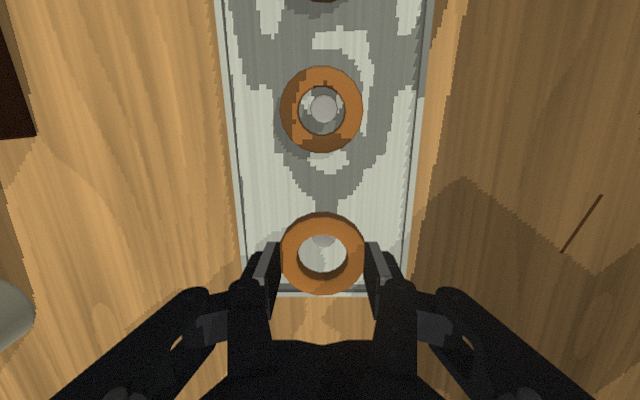

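```bash
python3 -m creep '[[[0.8,0,0.15,-0.002,-0.006,0.007,0],[0.8,0,0,0,0,0,0],[0.8,0,0,0,0,0,0],[0.5,0,0,0,0,0,0],[0.2,0,0,0,0,0,0],[0,0,0,0,0,0,0],[0,0,0,0,0,0,0],[0,0,0,0,0,0,0]]]'; python3 - <<'E'
from h import *
go([.5489,.4115,.0152],-1.6)
E
```

```text
time_s: 16.4
position: [0.5485, 0.4116, 0.0156]
tcp_rot: [56.8, 89.9, -124.8]
contact_force: [0.1, -0.2, -1.6]
opening: 0.545
t 16.4 pos [0.5485 0.4116 0.0156] jaw 178.4 open 0.545 F [ 0.1 -0.2 -1.6] q [ 54.  19.   2.   0. -72. -55.]
 d_tool_cm [ 0.04  0.01 -0.04]  in target frame [ 0.04  0.01 -0.04]  rotvec [ 0.     0.001 -0.002]
```

```bash
python3 -m creep '[[[0.1,0,0,0,0,0,0],[0,0,0,0,0,0,0.75],[0,0,0,0,0,0,0.75],[0,0,0,0,0,0,0.75],[-1,0,0,0,0,0,0.75],[-4,0,0,0,0,0,0.75],[-4,0,0,0,0,0,0.75],[-4,0,0,0,0,0,0.75]]]'; python3 - <<'E'
from h import *
from plant import eyes
go([.4417,-.1083,.2],90)
f=eyes.grab_frame("wrist"); cv2.imwrite("pics/wr10.png",f["pixels"][:,:,::-1])
f=eyes.grab_frame("top"); cv2.imwrite("pics/top2.png",cv2.resize(f["pixels"][160:250,120:270,::-1],(750,450)))
E
```

```text
time_s: 17.2
position: [0.5468, 0.4098, 0.1445]
tcp_rot: [51.0, 89.3, -130.6]
contact_force: [0.3, -0.1, -0.7]
opening: 0.745
t 17.2 pos [0.5468 0.4098 0.1445] jaw 178.4 open 0.745 F [ 0.3 -0.1 -0.7] q [ 54.  16.  11.  -0. -86. -55.]
 d_tool_cm [-5.   52.13  9.1 ]  in target frame [ -5.55  10.51 -51.81]  rotvec [ 1.543e+00 -1.000e-03 -1.300e-02]
```

View pics/wr10.png

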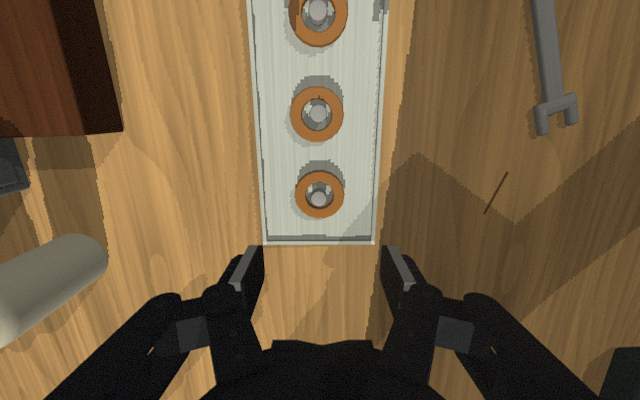

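View pics/top2.png

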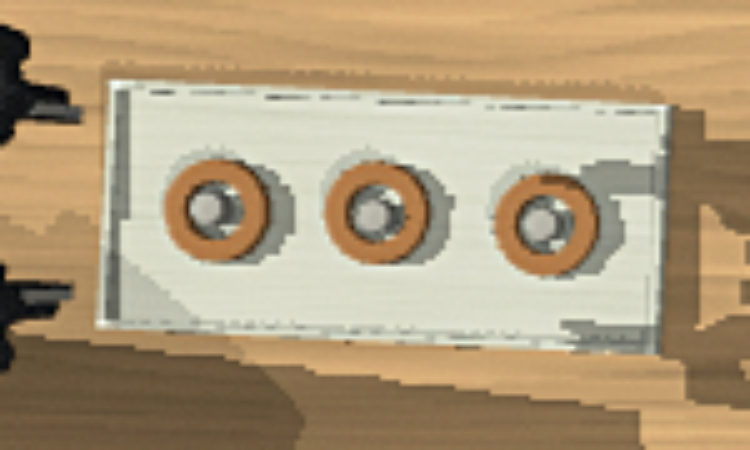

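All three pins carry a washer lying flat, at (215,210), (377,213) and (547,225) in the crop. Next is the steel flask. It is the grey one at (380,252) in the top view, between the two red look-alikes.

```bash
python3 -m creep '[[[-2,4.5,0.9,0.02,0,-0.01,0.9],[-2,4.5,0.9,0,0,0,0.9],[-1.5,4.6,0.9,0,0,0,0.9],[0,4.8,0.9,0,0,0,0.9],[0,4.8,0.9,0,0,0,0.9],[0,4.8,0.9,0,0,0,0.9],[0,4.8,0.9,0,0,0,0.9],[0,4.8,0.9,0,0,0,0.9]]]'; python3 - <<'E'
from h import *
go([.4417,-.1083,.17],180)
E
```

```text
time_s: 18.1
position: [0.4593, 0.0355, 0.2083]
tcp_rot: [-133.1, 89.1, 44.6]
contact_force: [1.4, -0.7, -0.2]
opening: 0.898
t 18.1 pos [0.4593 0.0355 0.2083] jaw 177.7 open 0.898 F [ 1.4 -0.7 -0.2] q [ 29. -20. -17.  -0. -92. -32.]
 d_tool_cm [ 3.66 14.48  1.21]  in target frame [ 3.83 14.38  1.76]  rotvec [-0.041 -0.011  0.011]
```

```bash
python3 -m creep '[[[0,4.6,0.4,-0.04,-0.011,0.011,0.9],[0,4.6,0.6,0,0,0,0.9],[1,4.4,0.6,0,0,0,0.9],[2,0.8,0,0,0,0,0.9],[0,0,0,0,0,0,0.9],[0,0,0,0,0,0,0.9],[0,0,0,0,0,0,0.9],[0,0,0,0,0,0,0.9]]]'; python3 - <<'E'
from h import *
from plant import eyes
go([.4417,-.1083,.06],180)
f=eyes.grab_frame("wrist"); cv2.imwrite("pics/wr11.png",f["pixels"][:,:,::-1])
print(proj(f,[.4417,-.1083,.098]),proj(f,[.4417,-.1083,.04]))
E
```

```text
time_s: 18.9
position: [0.4397, -0.1176, 0.1876]
tcp_rot: [-176.9, 89.0, 2.9]
contact_force: [0.1, 0.3, -0.6]
opening: 0.9
t 18.9 pos [ 0.4397 -0.1176  0.1876] jaw 179.8 open 0.9 F [ 0.1  0.3 -0.6] q [ 11. -22. -21.   0. -90. -11.]
 d_tool_cm [12.76 -0.92  0.02]  in target frame [12.76 -0.93 -0.2 ]  rotvec [-0.003 -0.018  0.001]
[319.78650223 213.89376152] [321.07952993 194.93209462]
```

View pics/wr11.png

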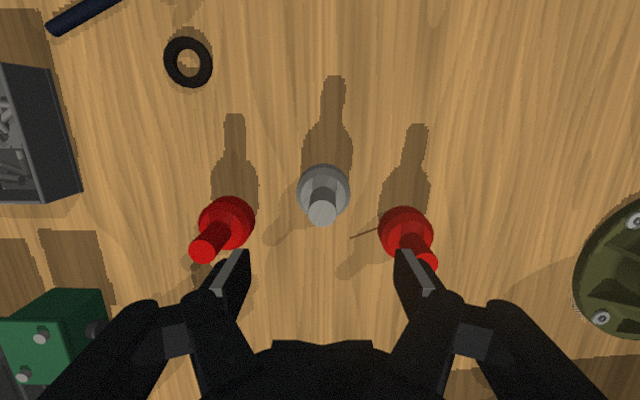

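```bash
python3 -m creep '[[[2,-0.5,-0.1,-0.003,-0.018,0,0.8],[3,-0.4,0,0,0,0,0.8],[3,0,0,0,0,0,0.8],[1.5,0,0,0,0,0,0.8],[0,0,0,0,0,0,0.8],[0,0,0,0,0,0,0.8],[0,0,0,0,0,0,0.8],[0,0,0,0,0,0,0.8]]]'; python3 - <<'E'
from h import *
go([.4417,-.1083,.06],180)
E
```

```text
time_s: 19.75
position: [0.4431, -0.1036, 0.0894]
tcp_rot: [-71.7, 89.9, 108.8]
contact_force: [-0.5, 0.4, -0.4]
opening: 0.801
t 19.75 pos [ 0.4431 -0.1036  0.0894] jaw -179.6 open 0.801 F [-0.5  0.4 -0.4] q [ 12. -19. -29.  -0. -80. -12.]
 d_tool_cm [2.94 0.48 0.14]  in target frame [2.94 0.47 0.14]  rotvec [0.008 0.    0.001]
```

```bash
python3 -m creep '[[[0.9,0.3,0.14,0.008,0,0,0.8],[0.9,0.17,0,0,0,0,0.8],[0.9,0,0,0,0,0,0.8],[0,0,0,0,0,0,0.8],[0,0,0,0,0,0,0.8],[0,0,0,0,0,0,0.8],[0,0,0,0,0,0,0.8],[0,0,0,0,0,0,0.8]]]'; python3 - <<'E'
from h import *
go([.4417,-.1083,.062],180)
E
```

```text
time_s: 20.55
position: [0.4425, -0.1088, 0.0617]
tcp_rot: [-142.4, 89.8, 37.5]
contact_force: [-0.4, -0.8, 0.1]
opening: 0.805
t 20.55 pos [ 0.4425 -0.1088  0.0617] jaw 179.9 open 0.805 F [-0.4 -0.8  0.1] q [ 12. -18. -32.  -0. -77. -12.]
 d_tool_cm [-0.03 -0.05  0.08]  in target frame [-0.03 -0.05  0.08]  rotvec [-0.002 -0.002  0.002]
```

```bash
python3 -m creep '[[[0,0,0.05,0,0,0,0],[0,0,0,0,0,0,0],[0,0,0,0,0,0,0],[0,0,0,0,0,0,0],[0,0,0,0,0,0,0],[0,0,0,0,0,0,0],[0,0,0,0,0,0,0],[0,0,0,0,0,0,0]]]' 90; python3 -m creep '[[[0,0,0,0,0,0,0],[-2,0,0,0,0,0,0],[-3,0,0,0,0,0,0],[-4,0,0,0,0,0,0],[-4,0,0,0,0,0,0],[0,0,0,0,0,0,0],[0,0,0,0,0,0,0],[0,0,0,0,0,0,0]]]';  python3 - <<'E'
from h import *
from plant import eyes
go([.5412,-.386,.18],180)
f=eyes.grab_frame("wrist"); cv2.imwrite("pics/wr12.png",f["pixels"][:,:,::-1])
f=eyes.grab_frame("top"); W=cloud(f); X,Y,Z=W[...,0],W[...,1],W[...,2]
# ring top annulus fit, no lugs: model radius mean 36.25
m=(np.hypot(X-.541,Y+.386)<.06)&(abs(Z-.070)<.003); v,u=np.nonzero(m); P=np.array([onplane(f,a,b,.070) for a,b in zip(u,v)])[:,:2]
c=np.array([.5412,-.386])
for _ in range(20):
    r=np.hypot(*(P-c).T); s=P[(r<.0415)&(r>.03)]; c=circ(s)[:2]
print("ring",len(s),circ(s).round(4))
cv2.imwrite("pics/top3.png",cv2.resize(f["pixels"][150:280,340:540,::-1],(800,520)))
E
```

```text
time_s: 21.35
position: [0.4422, -0.1088, 0.0624]
tcp_rot: [-152.8, 89.8, 27.1]
contact_force: [-0.5, 0.2, 1.1]
opening: 0.284
time_s: 22.15
position: [0.4384, -0.1079, 0.1889]
tcp_rot: [-25.9, 89.3, 154.0]
contact_force: [0.2, 0.2, -3.3]
opening: 0.282
t 22.15 pos [ 0.4384 -0.1079  0.1889] jaw 179.9 open 0.282 F [ 0.2  0.2 -3.3] q [ 12. -21. -20.  -0. -91. -12.]
 d_tool_cm [  0.64  27.79 -10.34]  in target frame [  0.89  27.81 -10.28]  rotvec [-0.002  0.011  0.005]
ring 334 [ 0.5412 -0.3866  0.0363]
```

View pics/wr12.png

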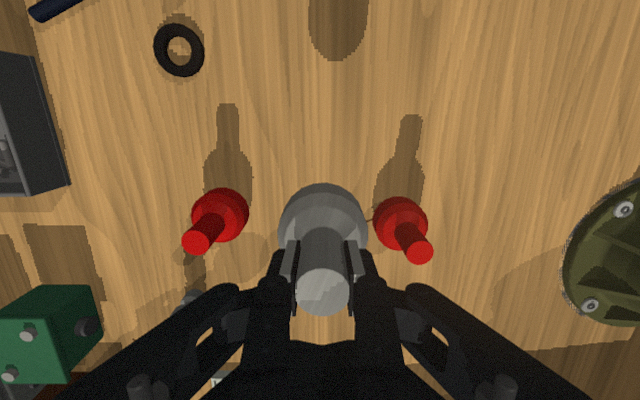

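View pics/top3.png

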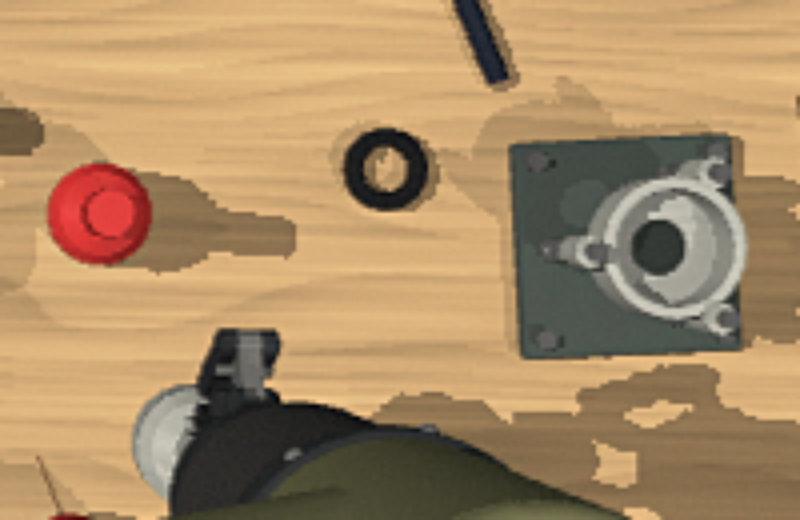

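```bash
python3 -m creep '[[[0,4.2,-1.5,0,0.011,0.005,0],[0,4.5,-1.7,0,0,0,0],[0,4.5,-1.7,0,0,0,0],[0,4.5,-1.7,0,0,0,0],[0,4.0,-1.4,0,0,0,0],[0,3.0,-1,0,0,0,0],[0,0,0,0,0,0,0],[0,0,0,0,0,0,0]]]'; python3 - <<'E'
from h import *
go([.5412,-.3866,.18],180)
E
```

```text
time_s: 23.05
position: [0.5285, -0.3623, 0.1726]
tcp_rot: [-25.0, 88.9, 155.2]
contact_force: [-0.0, -0.1, -3.0]
opening: 0.28
t 23.05 pos [ 0.5285 -0.3623  0.1726] jaw -179.8 open 0.28 F [-0.  -0.1 -3. ] q [-17.  10.   7.  -0. -88.  17.]
 d_tool_cm [-0.78  2.43 -1.25]  in target frame [-0.74  2.43 -1.27]  rotvec [0.003 0.017 0.008]
```

```bash
python3 -m creep '[[[0,1.3,-0.7,0.003,0.017,0.008,0],[0,1.2,-0.6,0,0,0,0],[0,0,0,0,0,0,0],[0,0,0,0,0,0,0],[0,0,0,0,0,0,0],[0,0,0,0,0,0,0],[0,0,0,0,0,0,0],[0,0,0,0,0,0,0]]]'; python3 - <<'E'
from h import *
from plant import eyes
go([.5412,-.3866,.14],180)
f=eyes.grab_frame("wrist"); cv2.imwrite("pics/wr13.png",f["pixels"][:,:,::-1])
g=eyes.grab_frame("side"); cv2.imwrite("pics/sd13.png",cv2.resize(g["pixels"][90:190,340:470,::-1],(780,600)))
f=eyes.grab_frame("top"); W=cloud(f); X,Y,Z=W[...,0],W[...,1],W[...,2]
E
```

```text
time_s: 23.85
position: [0.5424, -0.3845, 0.1718]
tcp_rot: [172.5, 89.9, -7.2]
contact_force: [-1.3, -0.3, -3.4]
opening: 0.283
t 23.85 pos [ 0.5424 -0.3845  0.1718] jaw -179.7 open 0.283 F [-1.3 -0.3 -3.4] q [-18.  12.   9.  -0. -87.  18.]
 d_tool_cm [3.18 0.21 0.12]  in target frame [3.18 0.21 0.12]  rotvec [ 0.005 -0.002 -0.   ]
```

View pics/wr13.png

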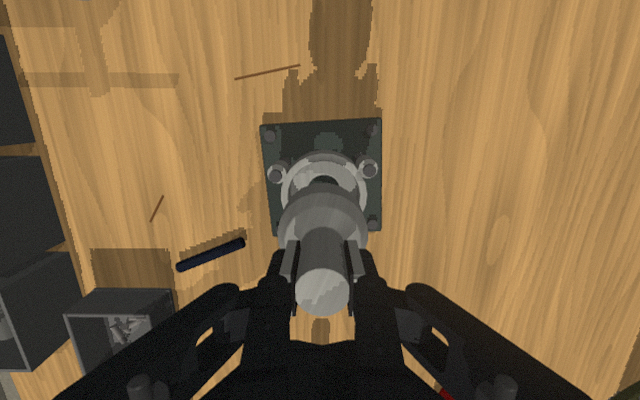

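View pics/sd13.png

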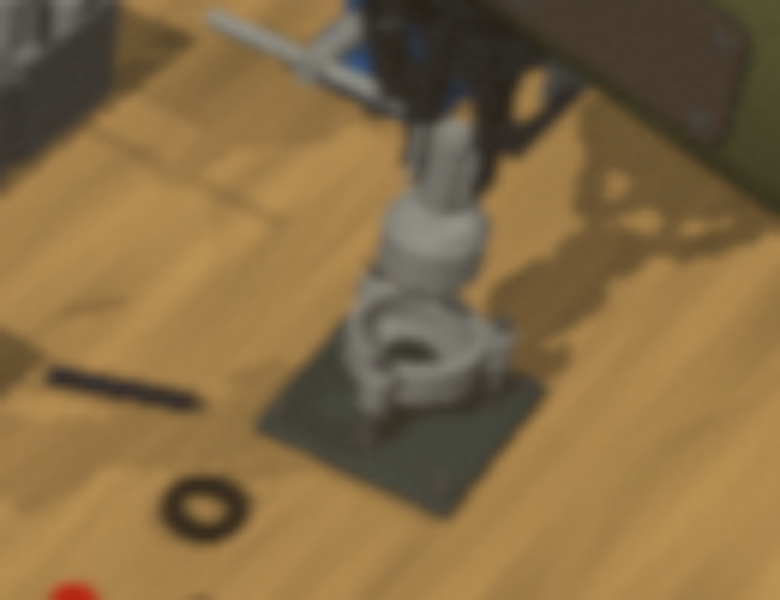

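```bash
python3 -m creep '[[[0.5,0.2,0.1,0.005,-0.002,0,0],[0.9,0,0,0,0,0,0],[0.9,0,0,0,0,0,0],[0.6,0,0,0,0,0,0],[0,0,0,0,0,0,0],[0,0,0,0,0,0,0],[0,0,0,0,0,0,0],[0,0,0,0,0,0,0]]]'; python3 - <<'E'
from h import *
from plant import eyes
go([.5412,-.3866,.113],180)
f=eyes.grab_frame("wrist"); cv2.imwrite("pics/wr14.png",f["pixels"][100:300,200:460,::-1])
E
```

```text
time_s: 24.8
position: [0.5407, -0.3868, 0.1386]
tcp_rot: [-17.1, 89.9, 162.9]
contact_force: [-0.5, -0.2, -3.3]
opening: 0.287
t 24.8 pos [ 0.5407 -0.3868  0.1386] jaw 180.0 open 0.287 F [-0.5 -0.2 -3.3] q [-18.  13.   7.   0. -84.  18.]
 d_tool_cm [ 2.56 -0.02 -0.05]  in target frame [ 2.56 -0.02 -0.05]  rotvec [-0.001  0.002  0.001]
```

View pics/wr14.png

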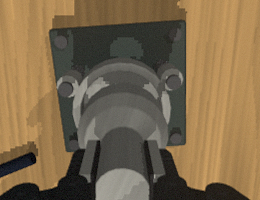

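```bash
python3 -m creep '[[[0.5,0,-0.05,0,0.002,0,0],[0.5,0,0,0,0,0,0],[0.5,0,0,0,0,0,0],[0.4,0,0,0,0,0,0],[0,0,0,0,0,0,0],[0,0,0,0,0,0,0],[0,0,0,0,0,0,0],[0,0,0,0,0,0,0]]]'; python3 - <<'E'
from h import *
go([.5412,-.3866,.113],180)
E
```

```text
time_s: 25.65
position: [0.5414, -0.3868, 0.1183]
tcp_rot: [-140.8, 90.0, 39.1]
contact_force: [1.1, -0.8, -2.6]
opening: 0.282
t 25.65 pos [ 0.5414 -0.3868  0.1183] jaw 180.0 open 0.282 F [ 1.1 -0.8 -2.6] q [-18.  13.   5.  -0. -82.  18.]
 d_tool_cm [ 0.53 -0.02  0.02]  in target frame [ 0.53 -0.02  0.02]  rotvec [-0.001 -0.001  0.   ]
```

```bash
python3 -m creep '[[[0.3,0,0,0,0,0,0],[0.3,0,0,0,0,0,0],[0.2,0,0,0,0,0,0],[0.2,0,0,0,0,0,0],[0,0,0,0,0,0,0],[0,0,0,0,0,0,0],[0,0,0,0,0,0,0],[0,0,0,0,0,0,0]]]'; python3 - <<'E'
from h import *
go([.5412,-.3866,.093],180)
E
```

```text
time_s: 26.45
position: [0.5417, -0.3872, 0.1122]
tcp_rot: [147.6, 89.8, -32.4]
contact_force: [-1.8, 2.6, 2.4]
opening: 0.283
t 26.45 pos [ 0.5417 -0.3872  0.1122] jaw 180.0 open 0.283 F [-1.8  2.6  2.4] q [-18.  13.   4.   0. -81.  18.]
 d_tool_cm [ 1.92 -0.07  0.06]  in target frame [ 1.92 -0.06  0.05]  rotvec [-0.    -0.003 -0.002]
```

```bash
python3 -m creep '[[[0.2,-0.07,0.05,0,-0.003,-0.002,0],[0.4,0,0,0,0,0,0],[0.4,0,0,0,0,0,0],[0.4,0,0,0,0,0,0],[0,0,0,0,0,0,0],[0,0,0,0,0,0,0],[0,0,0,0,0,0,0],[0,0,0,0,0,0,0]]]'; python3 - <<'E'
from h import *
from plant import eyes
go([.5412,-.3866,.093],180)
g=eyes.grab_frame("side"); cv2.imwrite("pics/sd15.png",cv2.resize(g["pixels"][90:190,340:470,::-1],(780,600)))
W=cloud(g); m=(np.hypot(W[...,0]-.5412,W[...,1]+.3866)<.043); z=W[...,2][m]; print(np.histogram(z,bins=np.arange(.03,.12,.005)))
f=eyes.grab_frame("wrist"); cv2.imwrite("pics/wr15.png",f["pixels"][:,:,::-1])
E
```

```text
time_s: 27.25
position: [0.5418, -0.3873, 0.1027]
tcp_rot: [132.8, 89.7, -47.2]
contact_force: [-3.5, 3.0, 7.1]
opening: 0.284
t 27.25 pos [ 0.5418 -0.3873  0.1027] jaw -180.0 open 0.284 F [-3.5  3.   7.1] q [-18.  13.   3.   0. -80.  18.]
 d_tool_cm [ 0.97 -0.07  0.06]  in target frame [ 0.97 -0.07  0.06]  rotvec [ 0.001 -0.004 -0.004]
(array([ 3, 14, 21, 17, 27, 65, 36, 19, 22, 27, 34, 38, 42,  8,  6, 14, 18]), array([0.03 , 0.035, 0.04 , 0.045, 0.05 , 0.055, 0.06 , 0.065, 0.07 ,
       0.075, 0.08 , 0.085, 0.09 , 0.095, 0.1  , 0.105, 0.11 , 0.115]))
```

View pics/sd15.png

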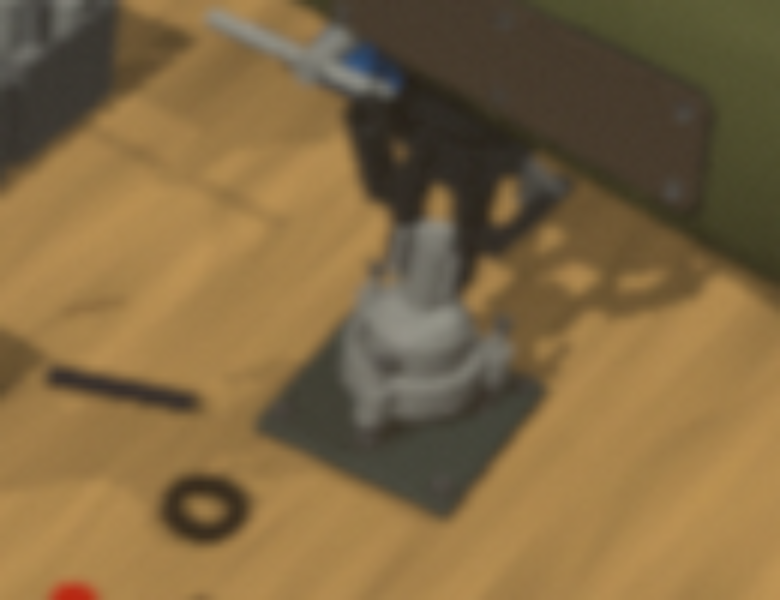

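View pics/wr15.png

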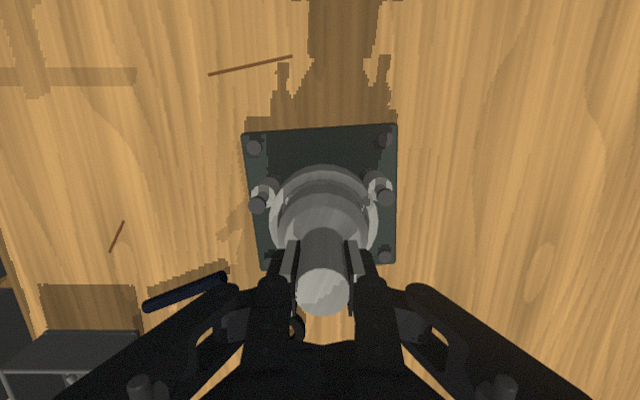

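```bash
python3 -m creep '[[[0.3,-0.1,0.1,0.001,-0.004,-0.004,0],[0.3,-0.03,0.03,0,0,0,0],[0.3,0,0,0,0,0,0],[0.2,0,0,0,0,0,0],[0.1,0,0,0,0,0,0],[0.1,0,0,0,0,0,0],[0.1,0,0,0,0,0,0],[0.1,0,0,0,0,0,0]]]'; python3 - <<'E'
from h import *
go([.5412,-.3866,.093],180)
E
```

```text
time_s: 28.15
position: [0.5417, -0.3873, 0.0979]
tcp_rot: [132.5, 89.5, -47.4]
contact_force: [-3.7, 4.2, 9.2]
opening: 0.285
t 28.15 pos [ 0.5417 -0.3873  0.0979] jaw -179.9 open 0.285 F [-3.7  4.2  9.2] q [-18.  13.   3.   0. -79.  18.]
 d_tool_cm [ 0.49 -0.07  0.05]  in target frame [ 0.49 -0.07  0.05]  rotvec [ 0.001 -0.006 -0.007]
```

```bash
python3 -m creep '[[[0.3,-0.1,0.1,0.001,-0.006,-0.007,0],[0.3,-0.1,0.08,0,-0.005,-0.005,0],[0.3,-0.1,0.08,0,0,0,0],[0.3,-0.08,0.06,0,0,0,0],[0.3,-0.08,0.06,0,0,0,0],[0.3,-0.08,0.06,0,0,0,0],[0.3,-0.08,0.06,0,0,0,0],[0.3,-0.08,0.06,0,0,0,0]]]'; python3 - <<'E'
from h import *
go([.5412,-.3866,.093],180)
E
```

```text
time_s: 28.95
position: [0.5413, -0.387, 0.0934]
tcp_rot: [134.4, 88.8, -45.5]
contact_force: [-4.2, 4.4, 14.5]
opening: 0.282
t 28.95 pos [ 0.5413 -0.387   0.0934] jaw -179.9 open 0.282 F [-4.2  4.4 14.5] q [-18.  13.   1.   1. -78.  18.]
 d_tool_cm [ 0.04 -0.04  0.01]  in target frame [ 0.04 -0.04  0.01]  rotvec [ 0.002 -0.015 -0.015]
```

```bash
python3 -m creep '[[[0.3,-0.05,0.03,0.002,-0.015,-0.015,0],[0.3,-0.05,0.03,0,-0.01,-0.01,0],[0.3,-0.05,0.03,0,-0.01,-0.01,0],[0.3,-0.05,0.03,0,-0.01,-0.01,0],[0.3,-0.05,0.03,0,-0.01,-0.01,0],[0.3,-0.05,0.03,0,-0.01,-0.01,0],[0.3,-0.05,0.03,0,-0.01,-0.01,0],[0.3,-0.05,0.03,0,-0.01,-0.01,0]]]'; python3 - <<'E'
from h import *
from plant import eyes
go([.5412,-.3866,.093],180)
g=eyes.grab_frame("side"); cv2.imwrite("pics/sd16.png",cv2.resize(g["pixels"][90:190,340:470,::-1],(780,600)))
f=eyes.grab_frame("wrist"); cv2.imwrite("pics/wr16.png",f["pixels"][:,:,::-1]); W=cloud(f)
m=(np.hypot(W[...,0]-.5412,W[...,1]+.3866)<.041)&(W[...,1]<-.40); m2=m&(np.hypot(W[...,0]-.5412,W[...,1]+.3866)>.033)
z=W[...,2][m2]; h,e=np.histogram(z,bins=np.arange(.02,.1,.003)); print(list(zip(e.round(3),h)))
go([.5412,-.3866,.093],180)
E
```

```text
time_s: 29.75
position: [0.5449, -0.3902, 0.0941]
tcp_rot: [-45.0, 86.2, 135.2]
contact_force: [-2.1, 2.9, 12.7]
opening: 0.28
t 29.75 pos [ 0.5449 -0.3902  0.0941] jaw -179.7 open 0.28 F [-2.1  2.9 12.7] q [-19.  18.   8.  -2. -84.  20.]
 d_tool_cm [ 0.15 -0.35  0.36]  in target frame [ 0.11 -0.36  0.37]  rotvec [0.003 0.047 0.047]
[(np.float64(0.02), np.int64(0)), (np.float64(0.023), np.int64(6)), (np.float64(0.026), np.int64(49)), (np.float64(0.029), np.int64(62)), (np.float64(0.032), np.int64(57)), (np.float64(0.035), np.int64(63)), (np.float64(0.038), np.int64(62)), (np.float64(0.041), np.int64(70)), (np.float64(0.044), np.int64(79)), (np.float64(0.047), np.int64(1141)), (np.float64(0.05), np.int64(107)), (np.float64(0.053), np.int64(0)), (np.float64(0.056), np.int64(0)), (np.float64(0.059), np.int64(0)), (np.float64(0.062), np.int64(0)), (np.float64(0.065), np.int64(0)), (np.float64(0.068), np.int64(0)), (np.float64(0.071), np.int64(0)), (np.float64(0.074), np.int64(0)), (np.float64(0.077), np.int64(2)), (np.float64(0.08), np.int64(0)), (np.float64(0.083), np.int64(0)), (np.float64(0.086), np.int64(0)), (np.float64(0.089), np.int64(0)), (np.float64(0.092), np.int64(0)), (np.float64(0.095), np.int64(0))]
t 29.85 pos [ 0.5449 -0.3903  0.0941] jaw -179.8 open 0.283 F [-2.4  2.  13.2] q [-19.  18.   8.  -2. -84.  20.]
 d_tool_cm [ 0.15 -0.36  0.37]  in target frame [ 0.11 -0.37  0.37]  rotvec [0.003 0.047 0.047]
```

View pics/sd16.png

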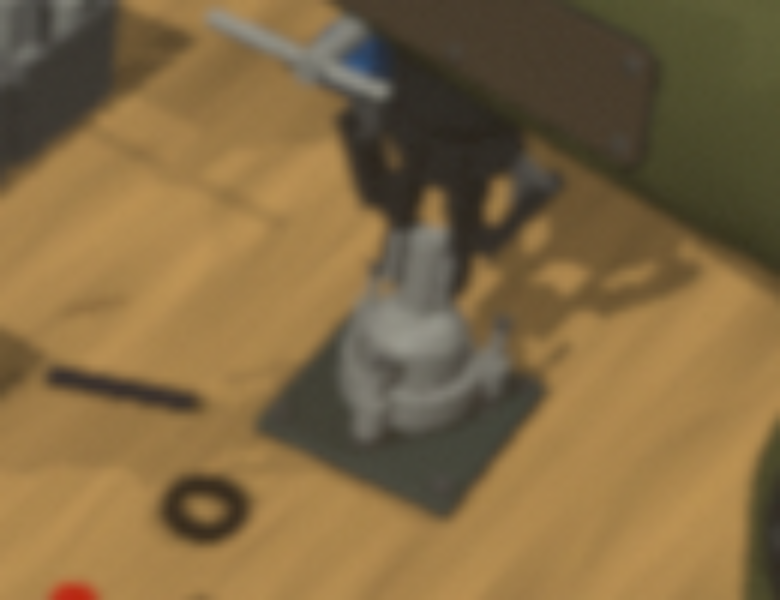

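View pics/wr16.png

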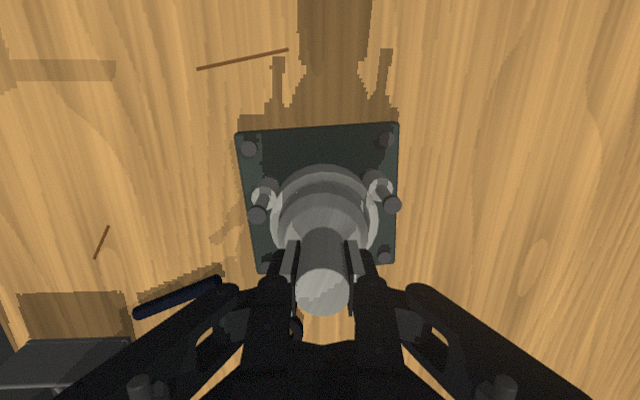

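```bash
python3 -m creep '[[[0.2,-0.12,0.12,0,0.015,0.015,0],[0.2,-0.12,0.12,0,0.015,0.015,0],[0.2,-0.1,0.1,0,0.012,0.012,0],[0.2,0,0,0,0,0,0],[0.2,0,0,0,0,0,0],[0.2,0,0,0,0,0,0],[0.2,0,0,0,0,0,0],[0.2,0,0,0,0,0,0]]]'; python3 - <<'E'
from h import *
go([.5412,-.3866,.093],180)
E
```

```text
time_s: 30.65
position: [0.542, -0.3876, 0.0939]
tcp_rot: [126.6, 89.6, -53.1]
contact_force: [-4.7, 4.9, 10.8]
opening: 0.286
t 30.65 pos [ 0.542  -0.3876  0.0939] jaw -179.7 open 0.286 F [-4.7  4.9 10.8] q [-18.  13.   3.   0. -79.  19.]
 d_tool_cm [ 0.08 -0.1   0.08]  in target frame [ 0.09 -0.1   0.08]  rotvec [ 0.006 -0.004 -0.005]
```

```bash
python3 -m creep '[[[0.3,-0.05,0.05,0,0,0,0],[0.3,-0.05,0.05,0,0,0,0],[0.35,-0.05,0.05,0,0,0,0],[0.35,-0.05,0.05,0,0,0,0],[0.35,-0.05,0.05,0,0,0,0],[0.35,-0.05,0.05,0,0,0,0],[0.35,-0.05,0.05,0,0,0,0],[0.35,-0.05,0.05,0,0,0,0]]]'; python3 - <<'E'
from h import *
from plant import eyes
go([.5412,-.3866,.093],180)
f=eyes.grab_frame("wrist"); cv2.imwrite("pics/wr17.png",f["pixels"][:,:,::-1]); W=cloud(f)
r=np.hypot(W[...,0]-.5412,W[...,1]+.3866)
z=W[...,2][(r<.0395)&(r>.033)&(W[...,1]<-.40)]; print("ring top",np.median(z[z>.044]))
# flask: neck top ellipse and belly
hs=[]
f=eyes.grab_frame("top"); W=cloud(f); g=f["pixels"]; cv2.imwrite("pics/top4.png",g[:,:,::-1])
go([.5412,-.3866,.093],180)
E
```

```text
time_s: 31.45
position: [0.5412, -0.3871, 0.0934]
tcp_rot: [131.4, 88.3, -48.1]
contact_force: [-5.3, 6.5, 16.3]
opening: 0.284
t 31.45 pos [ 0.5412 -0.3871  0.0934] jaw -179.5 open 0.284 F [-5.3  6.5 16.3] q [-18.  12.   1.   1. -77.  18.]
 d_tool_cm [ 0.03 -0.05  0.  ]  in target frame [ 0.04 -0.05  0.  ]  rotvec [ 0.009 -0.02  -0.022]
ring top 0.0491776756647941
t 31.55 pos [ 0.5412 -0.3871  0.0934] jaw -179.5 open 0.283 F [-4.1  7.4 17.6] q [-18.  12.   1.   1. -77.  18.]
 d_tool_cm [ 0.03 -0.05  0.01]  in target frame [ 0.04 -0.05  0.  ]  rotvec [ 0.009 -0.02  -0.022]
```

View pics/wr17.png

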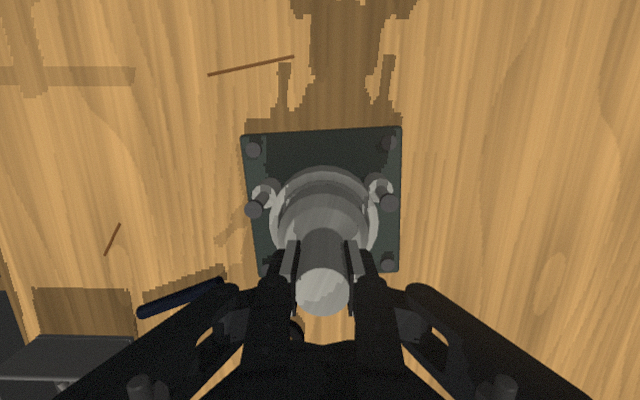

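View pics/top4.png

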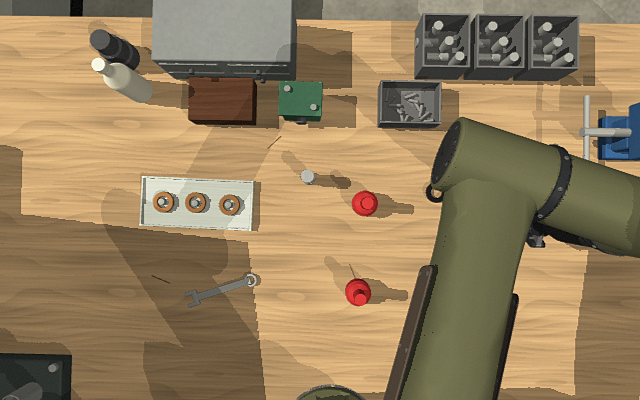

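The ring's top edge measures 0.049 m, against an expected 0.050 m on the stop. The tool is steady and pressing with about 17 N at 0.03 rad of tilt. The three washers sit on their pins at (163,202), (197,203) and (232,205), and the spool, relay and wrench are unmoved. Handing in.

```bash
python3 - <<'E'
from plant import job,robot
print(job.sign_off()); print(robot.observe()["position"],robot.observe()["contact_force"])
E
```

```text
the job is handed in; nothing more can be done
None
the job is handed in; nothing more can be done
```

I put both loose bronze washers flat over the two empty pins. I then moved the steel flask into the sprung ring cradle, pushed it down to the stop, and handed the job in at about 31.5 s while still gripping and pressing. No verdict was reported.

**Washers:** the last top view shows all three pins carrying a washer lying flat and let go.

**Flask and ring:** the ring's upper edge measured 0.049 m, against 0.050 m expected at full travel. By the tool height the flask sits on its ledge at about 0.031 m. The tool was within about 0.5 mm of the ring's axis, pressing down with 16–17 N.

**Off nominal:**
- **Tilt:** while I was correcting a sideways force, the flask briefly leaned about 0.066 rad. I brought it back, and it ended about 0.03 rad off vertical; the limit is 0.12.
- **Side force:** about 8 N of sideways force on the tool remained at the end.

**Bystanders:** the spool valve, relay housing and wrench look unmoved in the last top view. The arm hid the dowel there. It shows in the last wrist picture, and I never worked near it, but I did not measure its position again.

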